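# Clamp an opened phone in the repair holder

### The job

Pick up the opened phone from its foam block by its long sides and lay it flat on the padded bed of the repair holder, between the two jaws, then let go and slide the sliding jaw in until its spring catch clicks home, so that the phone is held between the jaws. The display glass under the phone cracks easily: grip it only lightly, do not press or drop it, never lay it on the table, and leave the other things on the bench alone.

Things in the scene. Friction and masses are not known exactly. Their poses are not given: they have to be found in the camera images.
- phone: Opened phone, back cover off: slab 128 (its x) x 62 (its y) x 10 mm, dark metal frame, circuit board and battery showing on top, about 130 g. Origin: centre of its underside, z up. Starts on the foam block, roughly along it; either way round in the holder is right. Its glass cracks if both fingers together press it with over 80 N (40 N a side), or if it meets block or holder with over 30 N.
- rest: Black foam block fixed to the bench, 104 (its x) x 44 (its y) x 38 mm high, with the phone on top overhanging it by about 9 mm along both long sides. Origin: centre of its underside.
- jig: Repair holder fixed to the bench: aluminium base plate 260 x 120 x 10 mm, x -145 to +115 and y +-60 mm of its origin, which lies on the bench. Its x is the direction in which the sliding jaw closes, towards the fixed jaw. On the plate stands the bed, 44 mm wide (y +-22, x -32 to +90 mm), its black pad top 44 mm above the bench; the phone overhangs it along both sides.
- bed (a point): Point on top of the bed pad (44 mm above the bench, x = +30, y = 0 of the holder, same axes), where the centre of the phone's underside is once clamped. With the jaw open the phone has 30 to 42 mm of length to spare, all towards the sliding jaw (-x), which shoves it up to the fixed jaw; some 15 mm short of this point in -x is a good place to set it down.
- stop (a point): Top middle of the inner face of the fixed jaw: an upright aluminium wall 86 mm wide, top 60 mm above the bench, at x = +95 mm of the holder. Two corner ears of the same height reach from it 20 mm towards the sliding jaw, 72 mm apart inside (y +-36); the phone's end lies between them.
- tab (a point): Middle of the top edge of the sliding jaw's thumb tab, 95 mm above the bench; moves with the jaw. The tab is an upright black plate 12 mm thick along the holder's x, 30 mm wide in y, free above 60 mm height: push it from behind or pinch it from above. The jaw's clamping face (50 mm wide, top 57 mm above the bench) is 45 mm ahead of the tab's middle in +x.
- jaw (a joint): Travel of the sliding jaw towards the fixed jaw in m: 0 fully open, starts between 0 and 0.012. It slides with about 1 N (damped), meets the spring catch at 0.026 (about 7 N), snaps over it at 0.033 and stays engaged at about 0.040; hard stop at 0.042. There the jaws still leave the phone 2 mm.
- driver: Bystander: screwdriver lying on the bench, 170 mm long. Origin: middle of its underside.
- tray: Bystander: black divided parts tray 100 x 140 x 28 mm. Origin: centre of its underside.
- bottle: Bystander: white bottle standing, 54 mm across, 130 mm high. Origin: centre of its underside.
- reel: Bystander: small yellow reel of tape lying flat, 52 mm across, 19 mm high. Origin: centre of its underside.
Not all that is in view belongs to the job. Of the things that look like the phone, the larger one is meant.

How it is judged:
By the outcome, as a careful person would: the job done as asked, in the order asked, and still so for the second after the job is handed in, with the robot touching nothing.
It also fails if it takes over 51 s, if anything falls off the work surface, if the arm or the gripper's body presses on something with over 40 N, if the wrist force passes 120 N, or if a joint passes its speed limit or range.

### The arm

A 7-joint arm with a two-finger parallel gripper is mounted at the origin on the work surface. World frame = base frame: x ahead of the robot, y to its left, z up, the work surface at z = 0. Lengths are in m, angles in rad, forces in N, time in s.
With the tool pointing down it reaches from about 0.425 to 0.875 m from the base axis. Payload 4.7 kg.
Tool frame: the origin (TCP) lies on the centre line of the jaws, within the pads' length; the fingertips stand 19 mm ahead of it and the grasp point (between the pads) is the TCP; x points along the fingers, z is the direction in which the jaws open and shut, and the axes are right-handed (so a half turn about x gives the same grasp; the last joint's range is limited). The gripper opens to 87 mm and grips with 3 to 60 N. Pads are 19 mm wide; open, the fingers measure 117 mm over their backs; the gripper's body (75 mm by 190 mm) begins 51 mm behind the grasp point.
Start: joints at [-1.135, 0.321, -0.07, 1.45, 0.023, 1.371, -0.057], TCP at [0.266, 0.593, 0.242] pointing down, gripper open.
Joint ranges: [-2.86, 2.86], [-0.3, 2.09], [-1.38, 1.24], [0.06, 2.45], [-1.56, 4.7], [0.09, 2.05], [-2.69, 2.69]. Speed limits (rad/s): [2.57, 2.57, 3.14, 3.14, 3.14, 3.14, 3.14].

### API

Orientations are given as a rotation vector (axis times angle).
In Python, from bench import get_state, get_image, camera_info, close_job gives the robot as it stands.
- The arm moves only by the tool jog_arm, never from a script. Its argument "targets" is a list of rows, each a list of 7 numbers: the turn, a rotation vector about the tool's x, y, z in degrees, then the shift along the tool's x, y, z in cm, then the finger opening in cm, from 0 to 8.7. In form: [[wx, wy, wz, tx, ty, tz, jaw], ...]. A call has 1 to 10 rows; each row shifts and turns the commanded pose from where the row before left it, along the tool's axes as they then stand; what a row does not reach is not made up. A row lasts 1/8 s, in which the tool goes at most 62.5 mm and 10.7 degrees, less where a joint would pass 70% of its speed; a pose out of reach is approached as far as the arm can. A call is refused whole if a number of a shift passes 6.25 or a number of a turn 10.7, either way. A call with a gripper value outside its range is refused whole. The fingers move at their own pace and stop on an object; "squeeze" is the grip in N (left out, the last holds). Time passes only in rows, so rows that do not move let the fingers close. It gives the time, the measured TCP pose, the force and the opening at its end, in the units of the state.
- get_state(): the state, without advancing time (a new reading comes with each control period).
- get_image(name): name is "scene" or "top"; returns (picture, depth): 400x640x3 uint8, red, green, blue; 400x640 float32, m along the optical axis (not along the pixel's ray), 0 where there is no reading.
- camera_info(name): a dict with "intrinsics" (3x3 intrinsics, pixels), "k1" (the pictures are not rectified: a ray, as slopes to the right and down, at radius r is drawn at 1 + k1 r^2 times it, then the intrinsics apply), "world_from_camera" (4x4, takes a point from camera to world coordinates). Camera axes: x right, y up, looking along -z (the intrinsics and any distortion apply to the point x, -y, -z); pixel columns grow to the right and rows downward; lengths in m; the calibration is good to about 2 mm. A picture is of the moment at which its call begins. camera_info takes no time and is no camera call.
- close_job(): hands the job in, once; it reports no verdict.
The state is a dict: "time": time; "joint_positions": joint angles; "qd": joint speeds; "joint_torque": joint torques, N m; "position": TCP position; "tool_rot": TCP orientation; "ft_force": force on the tool from outside, world axes, zero at the start; "torque": the same for the moment, N m; "grip_width": opening from 0.0 (shut) to 1.0 (fully open).
Only numpy, scipy, OpenCV 4.12 (cv2) and the standard library are available. Lean on these libraries where they do the work, as an engineer would, in place of code of your own. Each camera call takes 0.05 s, during which the arm holds its last target.

## Working session

There is one attempt and no reset: what is moved stays moved. The work goes in short steps, Python scripts to look and compute and a tool call to move; the robot and the scene stay as the last step left them, time stands still between calls to the robot, and variables do not carry over. Pictures are saved under pics/ and viewed, and the job is handed in when it is done.

Besides the shell and the picture viewer there is one more tool, called after "Request:" as a command line: name --pt "numbers of a row" for each row, then --argument value for the rest. jog_arm: Moves the arm, as the interface text tells. Its arguments: {"type":"object","properties":{"targets":{"type":"array"},"squeeze":{"type":"number"}},"required":["targets"]}

```bash
mkdir -p pics; ls; python3 - <<'E'
from bench import *
import numpy as np,cv2
s=get_state();print(s)
for n in("scene","top"):
    c=camera_info(n);print(n,c)
    p,d=get_image(n);np.savez(f"{n}0.npz",p=p,d=d);cv2.imwrite(f"pics/{n}0.png",p[:,:,::-1])
E
```

```text
pics
{'time': 0.0, 'joint_positions': array([-1.13491529,  0.32184037, -0.07007741,  1.45167726,  0.02261844,
        1.37074822, -0.05690701]), 'qd': array([ 9.00265760e-04, -4.99059256e-05, -2.61050246e-04, -1.18762508e-04,
       -5.30527697e-04, -8.17520869e-05,  7.21706129e-04]), 'joint_torque': array([ 3.20404524e-04, -4.91291428e+01, -4.03539296e-01, -3.12532961e+01,
       -6.38788682e-02,  4.38849139e-02,  1.99446226e-04]), 'position': array([0.26594842, 0.59255281, 0.24044899]), 'tool_rot': array([-0.8942853 ,  1.38125668,  0.89244329]), 'ft_force': array([ 0.08418392, -0.23476216,  0.26496075]), 'torque': array([-0.00371635,  0.01336971,  0.03351529]), 'grip_width': 1.0023659833851748}
scene {'intrinsics': array([[399.71020612,   0.        , 323.09689462],
       [  0.        , 399.71020612, 200.98011747],
       [  0.        ,   0.        ,   1.        ]]), 'k1': -0.06394497690264518, 'world_from_camera': array([[-0.23761071, -0.71987923,  0.65216182,  1.18101496],
       [ 0.9713592 , -0.17501206,  0.16072361,  0.11318892],
       [-0.00156541,  0.67167304,  0.74084605,  0.73457082],
       [ 0.        ,  0.        ,  0.        ,  1.        ]])}
top {'intrinsics': array([[412.46990277,   0.        , 319.63855161],
       [  0.        , 412.46990277, 196.18060982],
       [  0.        ,   0.        ,   1.        ]]), 'k1': -0.0474824078688055, 'world_from_camera': array([[-0.0021999 ,  0.99628756, -0.08605963,  0.51394275],
       [-0.99998533, -0.0017657 ,  0.00512109, -0.01369709],
       [ 0.00495012,  0.08606964,  0.99627683,  1.00887571],
       [ 0.        ,  0.        ,  0.        ,  1.        ]])}
```

View pics/top0.png

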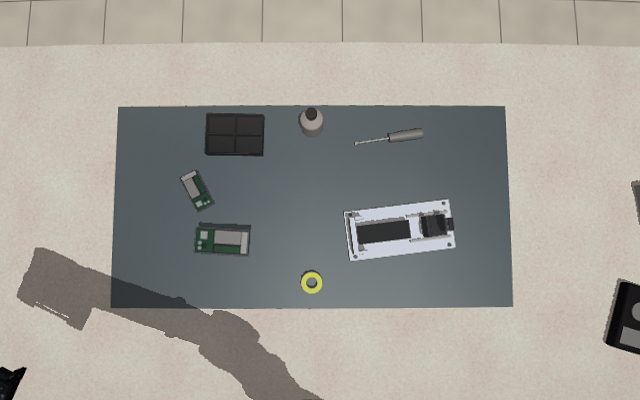

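View pics/scene0.png

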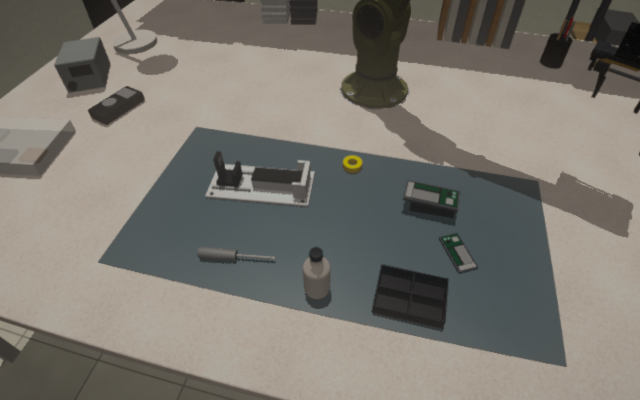

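The candidates are the board-like object at top (222,240), which is larger and sits raised on a black block, and the one at (197,190), which is smaller and lies on the bench. The first fits the description. I'll confirm it with a crop and measure it.

```bash
cat > h.py <<'E'
import numpy as np,cv2
from bench import *
def cloud(n,d):
    c=camera_info(n);K=c["intrinsics"];T=c["world_from_camera"]
    v,u=np.mgrid[0:400,0:640].astype(np.float32)
    pts=np.stack([u.ravel(),v.ravel()],1)[:,None]
    q=cv2.undistortPoints(pts.astype(np.float64),K,np.array([c["k1"],0,0,0.]))[:,0]
    z=d.ravel();P=np.stack([q[:,0]*z,-q[:,1]*z,-z],1)
    return (P@T[:3,:3].T+T[:3,3]).reshape(400,640,3)
def rect(P,m,ret=False):
    r=cv2.minAreaRect((P[m][:,:2]*1000).astype(np.float32));return r
E
python3 - <<'E'
from h import *
for n in("top","scene"):
    f=np.load(n+"0.npz");P=cloud(n,f["d"]);np.save(n+"P.npy",P)
    print(n,"z bench",np.median(P[...,2][(P[...,0]>.4)&(P[...,0]<.6)&(abs(P[...,1])<.05)]))
P=np.load("topP.npy")
for nm,(v0,v1,u0,u1),(z0,z1) in [("phone",(215,265,185,260),(.04,.06)),("small",(165,215,175,220),(.005,.03)),("plate",(190,270,335,465),(.005,.015)),("bed",(190,270,335,465),(.038,.049)),("wall",(190,270,335,465),(.054,.066)),("tab",(190,270,335,465),(.085,.105))]:
    m=np.zeros((400,640),bool);m[v0:v1,u0:u1]=1;m&=(P[...,2]>z0)&(P[...,2]<z1)
    print(nm,m.sum(),rect(P,m),np.median(P[m],0))
p=np.load("top0.npz")["p"]
a=cv2.resize(p[160:270,170:270],None,fx=4,fy=4);b=cv2.resize(p[185:275,335:470],None,fx=5,fy=5)
cv2.imwrite("pics/c1.png",a[:,:,::-1]);cv2.imwrite("pics/c2.png",b[:,:,::-1])
E
```

```text
top z bench 0.0018050088333170233
scene z bench 0.0027730576669329765
phone 1427 ((492.728759765625, 210.06675720214844), (127.31963348388672, 62.003257751464844), 85.37858581542969) [0.49290583 0.20867572 0.04796586]
small 747 ((628.0645141601562, 280.0230407714844), (128.0499267578125, 88.16697692871094), 26.029781341552734) [0.61383959 0.28185756 0.0078357 ]
plate 3275 ((519.679443359375, -214.5121307373047), (317.55853271484375, 191.6799774169922), 89.91555786132812) [ 0.52293473 -0.21681272  0.00959117]
bed 1044 ((509.975830078125, -198.8317108154297), (65.44352722167969, 219.61953735351562), 4.396077632904053) [ 0.51311055 -0.16939826  0.04347411]
wall 363 ((517.2305908203125, -198.66461181640625), (85.96443939208984, 218.3781280517578), 7.10280179977417) [ 0.51494932 -0.10169268  0.05880253]
tab 83 ((530.2691650390625, -310.13494873046875), (30.70676040649414, 14.025742530822754), 3.134300947189331) [ 0.53026756 -0.30848352  0.09363328]
```

View pics/c1.png

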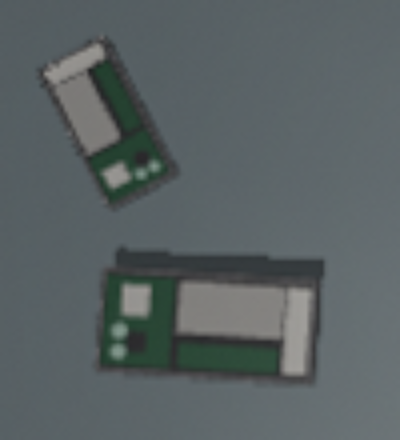

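View pics/c2.png

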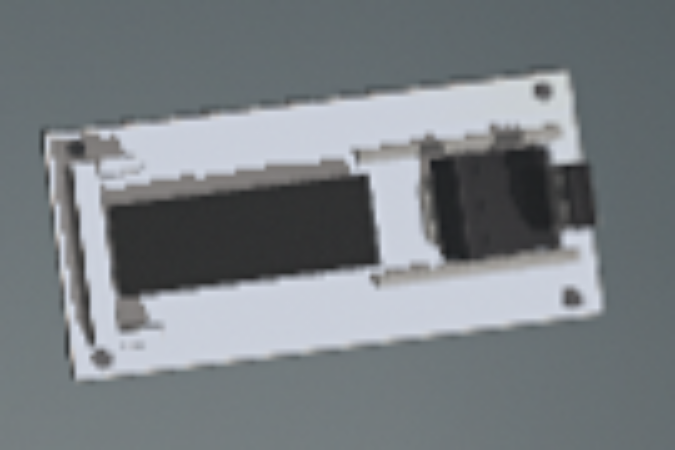

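The crop shows the phone at lower-left of the pair (top ~(222,240)): 127x62 mm, top at 48 mm, so it's the one meant. The holder crop shows the fixed jaw at left (+y), the bed, and the tab at right. Next I'll refine the holder pose.

```bash
python3 - <<'E'
from h import *
P=np.load("topP.npy");p=np.load("top0.npz")["p"]
roi=np.zeros((400,640),bool);roi[190:270,335:465]=1
z=P[...,2]
m=roi&(p.min(2)>150)&(z>.007)&(z<.016);n,l,st,_=cv2.connectedComponentsWithStats(m.astype(np.uint8));k=1+st[1:,4].argmax()
r=rect(P,l==k);print("plate",r)
m=roi&(z>.054)&(z<.066)&(P[...,1]>-.13);print("wall",rect(P,m))
m=roi&(z>.038)&(z<.049)&(p.max(2)<90)&(P[...,1]>-.245);print("bed",m.sum(),rect(P,m))
m=roi&(z>.085);T=P[m].mean(0);print("tab",T,rect(P,m))
pa=r
S=np.load("scene0.npz")["p"];Q=np.load("sceneP.npy");z=Q[...,2]
R=(abs(Q[...,0]-.515)<.1)&(abs(Q[...,1]+.21)<.18)
m=R&(z>.054)&(z<.066)&(Q[...,1]>-.13);print("s wall",rect(Q,m))
m=R&(z>.088);print("s tab",rect(Q,m),z[m].max())
m=R&(z>.041)&(z<.049)&(S.max(2)<90)&(Q[...,1]>-.235);print("s bed",rect(Q,m))
m=(abs(Q[...,0]-.493)<.06)&(abs(Q[...,1]-.21)<.09)&(z>.044)&(z<.06);print("s phone",rect(Q,m),np.median(z[m]))
# tool rot now
import cv2
print(cv2.Rodrigues(get_state()["tool_rot"])[0])
E
```

```text
plate ((518.5958251953125, -211.92710876464844), (118.7774887084961, 258.95758056640625), 6.9879961013793945)
wall ((505.690673828125, -105.86431121826172), (86.00213623046875, 31.68952178955078), 7.559507846832275)
bed 947 ((513.6488647460938, -159.17697143554688), (58.54594421386719, 139.11373901367188), 7.061702728271484)
tab [ 0.52517756 -0.2143847   0.38583343] ((514.9591674804688, -166.18812561035156), (30.20488166809082, 303.4893798828125), 6.065542697906494)
s wall ((507.3465576171875, -107.25860595703125), (88.41006469726562, 31.707473754882812), 6.091541767120361)
s tab ((533.6961669921875, -311.2588806152344), (31.665706634521484, 14.179726600646973), 9.834338188171387) 0.09731944962765238
s bed ((516.035400390625, -160.4107208251953), (83.57357025146484, 139.2491455078125), 6.9075608253479)
s phone ((495.1129150390625, 208.3438720703125), (129.99266052246094, 64.08514404296875), 86.37062072753906) 0.04832879101800347
[[-5.98828866e-04 -9.12375938e-01  4.09352891e-01]
 [-1.56929364e-03  4.09353318e-01  9.12374593e-01]
 [-9.99998589e-01 -9.60386446e-05 -1.67691834e-03]]
```

```bash
cat > g.py <<'E'
from h import *
def plan(pos,zang):
    """print needed turn (deg, tool axes) and shift AFTER the turn (cm, tool axes of target)"""
    s=get_state();R=cv2.Rodrigues(s["tool_rot"])[0]
    a=np.radians(zang);z=np.array([np.cos(a),np.sin(a),0]);x=np.array([0,0,-1.]);Rt=np.stack([x,np.cross(z,x),z],1)
    w=np.degrees(cv2.Rodrigues(R.T@Rt)[0].ravel())
    dp=np.array(pos)-s["position"]
    print("t",s["time"],"pos",s["position"].round(4),"F",s["ft_force"].round(2),"g",s["grip_width"])
    print("turn",w.round(2),"shift target axes cm",(Rt.T@dp*100).round(2),"shift current axes",(R.T@dp*100).round(2))
E
python3 -c "
from g import *
plan([.4937,.2092,.13],-4.1)"
```

```text
t 0.1 pos [0.266  0.5926 0.2406] F [ 0.4   0.19 -0.42] g 0.9980629522136254
turn [ 6.994e+01 -8.000e-02  6.000e-02] shift target axes cm [ 11.06 -36.61  25.45] shift current axes [ 11.1  -36.47 -25.64]
```

Request:
jog_arm --pt "10 0 0 0 0 0 8.7" --pt "10 0 0 0 0 0 8.7" --pt "10 0 0 0 0 0 8.7" --pt "10 0 0 0 0 0 8.7" --pt "10 0 0 0 0 0 8.7" --pt "10 0 0 0 0 0 8.7" --pt "10 0 0 0 0 0 8.7" --squeeze 8

```text
time: 0.98
position: [0.266, 0.5928, 0.2409]
tool_rot: [0.061, 1.57, -0.062]
ft_force: [-0.4, 0.1, 0.1]
grip_width: 0.998
```

Request:
jog_arm --pt "0 0 0 0 -3.6 2.5 8.7" --pt "0 0 0 1.1 -3.6 2.5 8.7" --pt "0 0 0 1.1 -3.6 2.5 8.7" --pt "0 0 0 1.1 -3.6 2.5 8.7" --pt "0 0 0 1.1 -3.6 2.5 8.7" --pt "0 0 0 1.1 -3.6 2.5 8.7" --pt "0 0 0 1.1 -3.6 2.5 8.7" --pt "0 0 0 1.1 -3.6 2.5 8.7" --pt "0 0 0 1.1 -3.6 2.5 8.7" --pt "0 0 0 1.1 -3.6 2.5 8.7"

```text
time: 2.22
position: [0.4896, 0.2145, 0.142]
tool_rot: [0.057, 1.57, -0.057]
ft_force: [1.1, -0.4, -0.6]
grip_width: 0.999
```

Request:
jog_arm --pt "0 0 0 0 0 0 8.7" --pt "0 0 0 0 0 0 8.7"

```text
time: 2.48
position: [0.4889, 0.2163, 0.1423]
tool_rot: [0.057, 1.571, -0.057]
ft_force: [-0.3, -0.3, 0.7]
grip_width: 0.998
```

```bash
python3 -c "
from g import *
plan([.4937,.2092,.045],-4.1)"
```

```text
t 2.475 pos [0.4889 0.2163 0.1423] F [-0.26 -0.28  0.74] g 0.998361757073316
turn [-0.06 -0.04 -0.01] shift target axes cm [ 9.73 -0.67  0.53] shift current axes [ 9.73 -0.67  0.54]
```

Request:
jog_arm --pt "0 0 0 1.5 -0.67 0.53 8.7" --pt "0 0 0 2 0 0 8.7" --pt "0 0 0 2 0 0 8.7" --pt "0 0 0 2 0 0 8.7" --pt "0 0 0 1.4 0 0 8.7" --pt "0 0 0 0.8 0 0 8.7" --pt "0 0 0 0 0 0 8.7" --pt "0 0 0 0 0 0 8.7"

```text
time: 3.48
position: [0.4947, 0.209, 0.0462]
tool_rot: [0.058, 1.569, -0.057]
ft_force: [0.3, -0.1, 0.3]
grip_width: 1.001
```

```bash
python3 - <<'E'
from g import *
plan([.4937,.2092,.045],-4.1)
p,d=get_image("top");q,e=get_image("scene")
a=cv2.resize(p[190:300,160:290],None,fx=3,fy=3);b=cv2.resize(q[130:260,360:510],None,fx=3,fy=3)
H=max(a.shape[0],b.shape[0]);im=np.zeros((H,a.shape[1]+b.shape[1],3),np.uint8);im[:a.shape[0],:a.shape[1]]=a;im[:b.shape[0],a.shape[1]:]=b
im=cv2.resize(im,None,fx=.93,fy=.93);cv2.imwrite("pics/g1.png",im[:,:,::-1])
E
```

```text
t 3.475 pos [0.4947 0.209  0.0462] F [ 0.3  -0.09  0.26] g 1.0007403837406046
turn [-0.07  0.06 -0.04] shift target axes cm [ 0.12  0.01 -0.1 ] shift current axes [ 0.12  0.01 -0.1 ]
```

View pics/g1.png

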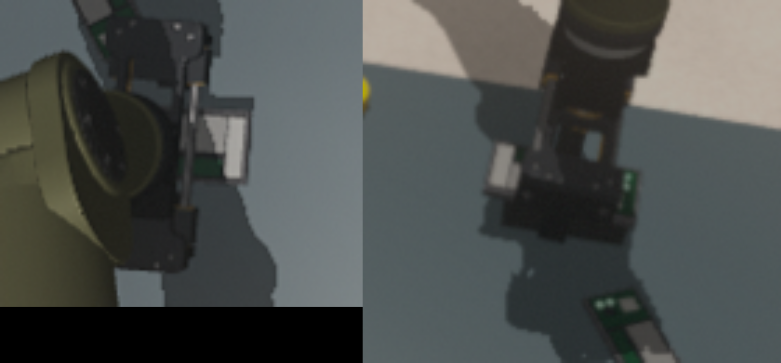

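The picture shows the gripper centred over the phone, with its ends free on both sides (left panel ~(220,150), right panel (500,170) and (625,190)). Closing lightly.

Request:
jog_arm --pt "0 0 0 0 0 0 7.5" --pt "0 0 0 0 0 0 6.8" --pt "0 0 0 0 0 0 6.4" --pt "0 0 0 0 0 0 6.0" --pt "0 0 0 0 0 0 5.5" --pt "0 0 0 0 0 0 5.0" --pt "0 0 0 0 0 0 5.0" --pt "0 0 0 0 0 0 5.0" --squeeze 12

```text
time: 4.58
position: [0.4941, 0.2088, 0.0456]
tool_rot: [0.057, 1.57, -0.057]
ft_force: [-2.4, 0.4, 1.9]
grip_width: 0.71
```

Request:
jog_arm --pt "0 0 0 -0.3 0 0 5.0" --pt "0 0 0 -0.6 0 0 5.0" --pt "0 0 0 -1 0 0 5.0" --pt "0 0 0 -1.5 0 0 5.0" --pt "0 0 0 -2 0 0 5.0" --pt "0 0 0 -2 0 0 5.0" --pt "0 0 0 -1 0 0 5.0" --pt "0 0 0 0 0 0 5.0"

```text
time: 5.58
position: [0.4947, 0.2091, 0.1307]
tool_rot: [0.058, 1.568, -0.056]
ft_force: [-1.1, -0.1, -1.3]
grip_width: 0.708
```

```bash
python3 - <<'E'
from g import *
plan([.5158,-.1823,.13],7)
p,d=get_image("top");q,e=get_image("scene")
P=cloud("top",d);z=P[...,2];m=(abs(P[...,0]-.494)<.08)&(abs(P[...,1]-.209)<.1)
for n,PP in(("top",P),("scene",cloud("scene",e))):
  for y0 in (.15,.16,.25,.26):
    for x in(.48,.5):
      k=(abs(PP[...,0]-x)<.008)&(abs(PP[...,1]-y0)<.006)
      print(n,x,y0,np.median(PP[...,2][k]).round(4) if k.any() else None,k.sum())
b=cv2.resize(q[110:270,340:520],None,fx=4,fy=3.5);cv2.imwrite("pics/g2.png",b[:,:,::-1])
E
```

```text
t 5.575 pos [0.4947 0.2091 0.1307] F [-1.14 -0.07 -1.3 ] g 0.7078944506742689
turn [-11.16   0.11  -0.07] shift target axes cm [  0.07 -39.1   -2.68] shift current axes [ 2.000e-02 -3.888e+01  4.940e+00]
top 0.48 0.15 0.1336 108
top 0.5 0.15 0.1295 72
top 0.48 0.16 0.5034 488
top 0.5 0.16 0.487 359
top 0.48 0.25 0.526 48
top 0.5 0.25 0.519 117
top 0.48 0.26 None 0
top 0.5 0.26 0.5149 24
scene 0.48 0.15 0.133 74
scene 0.5 0.15 0.1306 51
scene 0.48 0.16 0.1323 85
scene 0.5 0.16 0.4607 166
scene 0.48 0.25 0.0374 22
scene 0.5 0.25 0.3281 67
scene 0.48 0.26 0.0378 31
scene 0.5 0.26 0.0425 51
```

View pics/g2.png

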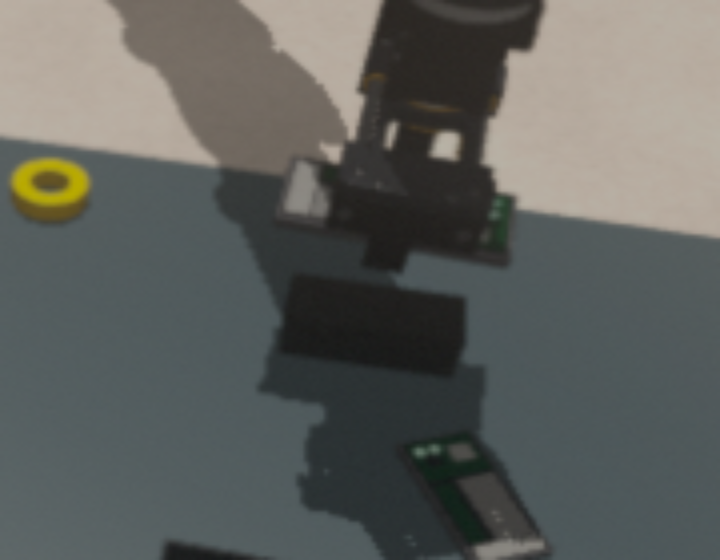

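The phone is held and clear of the foam ((400,210), foam at (375,320)). I'll check its tilt with plane fits before the transfer.

```bash
cat > tilt.py <<'E'
from h import *
def ends(cx,cy,ang,zlo,zhi,tag=""):
    a=np.radians(ang);u=np.array([np.cos(a),np.sin(a)]);v=np.array([-u[1],u[0]])
    for n in("top","scene"):
        p,d=get_image(n);P=cloud(n,d);D=P[...,:2]-[cx,cy];U=D@u;V=D@v
        for lo,hi in((-.075,-.043),(.043,.075),(-.075,.075)):
            m=(U>lo)&(U<hi)&(abs(V)<.036)&(P[...,2]>zlo)&(P[...,2]<zhi)
            if m.sum()<20: print(n,lo,m.sum());continue
            A=np.c_[U[m],V[m],np.ones(m.sum())];z=P[...,2][m];w=np.ones(len(z),bool)
            for _ in range(4):
                c=np.linalg.lstsq(A[w],z[w],rcond=None)[0];w=abs(z-A@c)<.003
            print(n,lo,m.sum(),"Urange",U[m][w].min().round(4),U[m][w].max().round(4),"V",V[m][w].min().round(4),V[m][w].max().round(4),"slopes deg",np.degrees(c[:2]).round(1),"zmean",z[w].mean().round(4))
E
python3 -c "
from tilt import *
ends(.4947,.2091,85.9,.10,.15)"
```

```text
top -0.075 283 Urange -0.0629 -0.0431 V -0.0298 0.0315 slopes deg [1.8 0. ] zmean 0.1314
top 0.043 0
top -0.075 712 Urange -0.0629 0.0179 V -0.0298 0.0315 slopes deg [ 0.1 -0. ] zmean 0.1315
scene -0.075 217 Urange -0.0652 -0.043 V -0.0345 0.0308 slopes deg [0.7 0.4] zmean 0.1314
scene 0.043 153 Urange 0.0441 0.0622 V -0.0326 0.03 slopes deg [-4.7  0.8] zmean 0.1312
scene -0.075 480 Urange -0.0652 0.0622 V -0.0345 0.0308 slopes deg [-0.2  1.2] zmean 0.1312
```

Level. Now the transfer to above the bed.

Request:
jog_arm --pt "-2.8 0 0 0 0 0 5.0" --pt "-2.8 0 0 0 0 0 5.0" --pt "-2.8 0 0 0 0 0 5.0" --pt "-2.8 0 0 0 0 0 5.0" --pt "0 0 0 0 -1 0 5.0" --pt "0 0 0 0 -2 -0.2 5.0" --pt "0 0 0 0 -3 -0.2 5.0" --pt "0 0 0 0 -3 -0.2 5.0" --pt "0 0 0 0 -3 -0.2 5.0" --pt "0 0 0 0 -3 -0.2 5.0"

```text
time: 7.02
position: [0.5022, 0.0558, 0.1295]
tool_rot: [-0.095, 1.569, 0.094]
ft_force: [0.1, -0.5, -2.1]
grip_width: 0.711
```

Request:
jog_arm --pt "0 0 0 0 -3 -0.2 5.0" --pt "0 0 0 0 -3 -0.2 5.0" --pt "0 0 0 0 -3 -0.2 5.0" --pt "0 0 0 0 -3 -0.2 5.0" --pt "0 0 0 0 -3 -0.2 5.0" --pt "0 0 0 0 -3 -0.2 5.0" --pt "0 0 0 0 -3 -0.2 5.0" --pt "0 0 0 0 -2 -0.2 5.0" --pt "0 0 0 0 -1 0 5.0" --pt "0 0 0 0 0 0 5.0"

```text
time: 8.28
position: [0.5155, -0.1825, 0.1295]
tool_rot: [-0.095, 1.569, 0.095]
ft_force: [-0.3, 0.1, -2.8]
grip_width: 0.708
```

```bash
python3 -c "
from g import *
plan([.5158,-.1823,.13],7)
from tilt import *
ends(.5158,-.1823,97,.10,.15)"
```

```text
t 8.275 pos [ 0.5155 -0.1825  0.1295] F [-0.31  0.15 -2.75] g 0.7080056861518869
turn [-0.09 -0.01 -0.  ] shift target axes cm [-0.05  0.02  0.03] shift current axes [-0.05  0.02  0.03]
top -0.075 0
top 0.043 325 Urange 0.043 0.0659 V -0.0302 0.0315 slopes deg [-4.1 -0.2] zmean 0.1319
top -0.075 613 Urange -0.0023 0.0657 V -0.0305 0.0315 slopes deg [-0.  -0.2] zmean 0.132
scene -0.075 20 Urange -0.0625 -0.0449 V -0.0351 -0.0274 slopes deg [ 2.6 27.3] zmean 0.1273
scene 0.043 210 Urange 0.043 0.0657 V -0.0358 0.0302 slopes deg [-3.4  0.7] zmean 0.1319
scene -0.075 456 Urange -0.0621 0.0655 V -0.0358 0.0289 slopes deg [2.1 1.5] zmean 0.1317
```

Request:
jog_arm --pt "0 0 0 1 0 0 5.0" --pt "0 0 0 1.5 0 0 5.0" --pt "0 0 0 1.5 0 0 5.0" --pt "0 0 0 1.3 0 0 5.0" --pt "0 0 0 1 0 0 5.0" --pt "0 0 0 0.5 0 0 5.0" --pt "0 0 0 0 0 0 5.0" --pt "0 0 0 0 0 0 5.0"

```text
time: 9.38
position: [0.5165, -0.1816, 0.062]
tool_rot: [-0.096, 1.568, 0.096]
ft_force: [0.2, -0.4, -0.9]
grip_width: 0.711
```

Request:
jog_arm --pt "0 0 0 0.15 0 0 5.0" --pt "0 0 0 0.15 0 0 5.0" --pt "0 0 0 0.1 0 0 5.0" --pt "0 0 0 0 0 0 5.0" --pt "0 0 0 0 0 0 5.0"

```text
time: 10.0
position: [0.5161, -0.1815, 0.0576]
tool_rot: [-0.096, 1.569, 0.096]
ft_force: [-0.1, 0.8, -0.6]
grip_width: 0.714
```

```bash
python3 -c "
from g import *
plan([.5158,-.1823,.0516],7)
from tilt import *
ends(.5158,-.1823,97,.05,.07)"
```

```text
t 10.0 pos [ 0.5161 -0.1815  0.0576] F [-0.15  0.81 -0.64] g 0.713949641561791
turn [ 0.03  0.01 -0.  ] shift target axes cm [ 0.6  -0.08 -0.04] shift current axes [ 0.6  -0.08 -0.04]
top -0.075 0
top 0.043 288 Urange 0.043 0.0669 V -0.0355 0.031 slopes deg [-2.7  0.3] zmean 0.0599
top -0.075 499 Urange 0.0145 0.0674 V -0.0357 0.031 slopes deg [-0.7  0.3] zmean 0.06
scene -0.075 4
scene 0.043 192 Urange 0.043 0.0718 V -0.033 0.0356 slopes deg [-1.3 -2.4] zmean 0.0607
scene -0.075 353 Urange -0.0622 0.0718 V -0.0359 0.0356 slopes deg [ 1.2 -1. ] zmean 0.0605
```

Request:
jog_arm --pt "0 0 0 0.15 -0.03 0 5.0" --pt "0 0 0 0.15 -0.03 0 5.0" --pt "0 0 0 0.1 0 0 5.0" --pt "0 0 0 0 0 0 5.0" --pt "0 0 0 0 0 0 5.0"

```text
time: 10.72
position: [0.5162, -0.1821, 0.0536]
tool_rot: [-0.096, 1.569, 0.096]
ft_force: [1.5, -0.1, -1.2]
grip_width: 0.712
```

Request:
jog_arm --pt "0 0 0 0.05 0 0 5.0" --pt "0 0 0 0.05 0 0 5.0" --pt "0 0 0 0 0 0 5.0" --pt "0 0 0 0 0 0 5.0"

```text
time: 11.22
position: [0.5161, -0.1821, 0.0526]
tool_rot: [-0.096, 1.569, 0.096]
ft_force: [0.1, -0.4, -0.6]
grip_width: 0.709
```

```bash
python3 -c "
from g import *
plan([.5158,-.1823,.0516],7)
from tilt import *
ends(.5158,-.1823,97,.045,.059)
plan([.5158,-.1823,.0516],7)"
```

```text
t 11.225 pos [ 0.5161 -0.1821  0.0526] F [ 0.05 -0.36 -0.55] g 0.7088981977682285
turn [ 0.03  0.   -0.  ] shift target axes cm [ 0.1  -0.02 -0.04] shift current axes [ 0.1  -0.02 -0.04]
top -0.075 0
top 0.043 299 Urange 0.0431 0.0661 V -0.0353 0.031 slopes deg [-4.2  0.4] zmean 0.0552
top -0.075 511 Urange 0.002 0.0661 V -0.0355 0.031 slopes deg [-0.3  0.2] zmean 0.0552
scene -0.075 5
scene 0.043 205 Urange 0.043 0.0739 V -0.0328 0.0358 slopes deg [-3.8 -3.8] zmean 0.0557
scene -0.075 369 Urange -0.0607 0.0739 V -0.0347 0.0358 slopes deg [ 1.  -1.9] zmean 0.0558
t 11.325 pos [ 0.5162 -0.1821  0.0526] F [ 0.15 -0.04 -1.21] g 0.7092071377874757
turn [ 0.03  0.01 -0.  ] shift target axes cm [ 0.1  -0.02 -0.04] shift current axes [ 0.1  -0.02 -0.04]
```

Top reads 55.3 mm and 54 is expected at contact, so I'll step down in 0.5 mm increments while watching the force.

Request:
jog_arm --pt "0 0 0 0.05 0 0 5.0" --pt "0 0 0 0 0 0 5.0" --pt "0 0 0 0 0 0 5.0"

```text
time: 11.7
position: [0.5162, -0.1821, 0.052]
tool_rot: [-0.096, 1.569, 0.097]
ft_force: [-1.1, -1.4, -1.2]
grip_width: 0.71
```

Request:
jog_arm --pt "0 0 0 0.04 0 0 5.0" --pt "0 0 0 0 0 0 5.0" --pt "0 0 0 0 0 0 5.0"

```text
time: 12.08
position: [0.5161, -0.1821, 0.0517]
tool_rot: [-0.096, 1.569, 0.096]
ft_force: [-0.2, 0.1, -1.3]
grip_width: 0.712
```

```bash
python3 -c "
from g import *
for i in range(3): plan([.5158,-.1823,.0516],7);get_image('top')
from tilt import *
ends(.5158,-.1823,97,.045,.059)"
```

```text
t 12.075 pos [ 0.5161 -0.1821  0.0517] F [-0.19  0.13 -1.34] g 0.7121688149049239
turn [ 0.03  0.   -0.  ] shift target axes cm [ 0.01 -0.01 -0.04] shift current axes [ 0.01 -0.01 -0.04]
t 12.125 pos [ 0.5162 -0.1821  0.0517] F [ 0.02 -0.42 -1.75] g 0.7094459639271999
turn [ 0.03  0.01 -0.  ] shift target axes cm [ 0.01 -0.02 -0.04] shift current axes [ 0.01 -0.02 -0.04]
t 12.175 pos [ 0.5162 -0.1821  0.0517] F [ 0.27  0.32 -2.06] g 0.7078767363859487
turn [ 0.03  0.01 -0.  ] shift target axes cm [ 0.01 -0.02 -0.04] shift current axes [ 0.01 -0.02 -0.04]
top -0.075 0
top 0.043 293 Urange 0.043 0.0663 V -0.0353 0.031 slopes deg [-2.3  0.1] zmean 0.054
top -0.075 510 Urange 0.002 0.0663 V -0.0353 0.031 slopes deg [-0.5  0.2] zmean 0.054
scene -0.075 4
scene 0.043 217 Urange 0.0431 0.074 V -0.0324 0.0354 slopes deg [-4.5 -1.6] zmean 0.055
scene -0.075 383 Urange -0.0614 0.074 V -0.0344 0.0354 slopes deg [ 1.4 -1.3] zmean 0.0549
```

Request:
jog_arm --pt "0 0 0 0.04 0 0 5.0" --pt "0 0 0 0 0 0 5.0" --pt "0 0 0 0 0 0 5.0"

```text
time: 12.7
position: [0.5162, -0.1821, 0.0516]
tool_rot: [-0.096, 1.568, 0.097]
ft_force: [-1.3, 0.4, 3.5]
grip_width: 0.707
```

```bash
python3 -c "
from g import *
a=[]
for i in range(5): a.append(get_state()['ft_force'][2]);get_image('top')
print(np.round(a,2))"
```

```text
[3.53 3.54 4.77 4.46 4.3 ]
```

Request:
jog_arm --pt "0 0 0 0.04 0 0 5.0" --pt "0 0 0 0 0 0 5.0" --pt "0 0 0 0 0 0 5.0"

```text
time: 13.32
position: [0.5162, -0.1821, 0.0515]
tool_rot: [-0.096, 1.569, 0.097]
ft_force: [-2.8, 1.2, 8.5]
grip_width: 0.706
```

```bash
python3 -c "
from g import *
a=[]
for i in range(5): a.append(get_state()['ft_force'][2]);get_image('top')
print(np.round(a,2))"
```

```text
[8.49 7.87 9.   8.81 8.5 ]
```

Contact confirmed (~9 N, well under 30). Backing off slightly and releasing.

Request:
jog_arm --pt "0 0 0 -0.06 0 0 5.0" --pt "0 0 0 0 0 0 5.0" --pt "0 0 0 0 0 0 6.4" --pt "0 0 0 0 0 0 6.8" --pt "0 0 0 0 0 0 7.4" --pt "0 0 0 0 0 0 8.2" --pt "0 0 0 0 0 0 8.7" --pt "0 0 0 0 0 0 8.7"

```text
time: 14.58
position: [0.5162, -0.1821, 0.0515]
tool_rot: [-0.096, 1.569, 0.096]
ft_force: [-0.5, 1.2, -0.2]
grip_width: 0.987
```

Request:
jog_arm --pt "0 0 0 -0.5 0 0 8.7" --pt "0 0 0 -1 0 0 8.7" --pt "0 0 0 -2 0 0 8.7" --pt "0 0 0 -2 0 0 8.7" --pt "0 0 0 -3 0 0 8.7" --pt "0 0 0 -2 0 0 8.7" --pt "0 0 0 0 0 0 6" --pt "0 0 0 0 0 0 3"

```text
time: 15.58
position: [0.5158, -0.1819, 0.156]
tool_rot: [-0.096, 1.569, 0.097]
ft_force: [0.1, 0.0, -0.0]
grip_width: 0.848
```

```bash
python3 - <<'E'
from g import *
plan([.5158,-.1823,.16],7)
from tilt import *
ends(.5158,-.1823,97,.045,.058)
p,d=get_image("top");q,e=get_image("scene")
b=cv2.resize(q[130:230,180:350],None,fx=4.5,fy=4.5);cv2.imwrite("pics/r1.png",b[:,:,::-1])
E
```

```text
t 15.575 pos [ 0.5158 -0.1819  0.156 ] F [ 0.1   0.01 -0.03] g 0.8482442134638278
turn [ 0.04 -0.03 -0.03] shift target axes cm [-0.4  -0.04 -0.  ] shift current axes [-0.4  -0.04 -0.  ]
top -0.075 0
top 0.043 288 Urange 0.043 0.0663 V -0.0355 0.0311 slopes deg [-4.6  0.1] zmean 0.0539
top -0.075 731 Urange -0.0218 0.0663 V -0.0355 0.0311 slopes deg [0.1 0.4] zmean 0.0539
scene -0.075 150 Urange -0.064 -0.0431 V -0.0349 0.0256 slopes deg [3.4 0.8] zmean 0.054
scene 0.043 208 Urange 0.0435 0.0737 V -0.0313 0.0355 slopes deg [-5.8 -2.4] zmean 0.0545
scene -0.075 1024 Urange -0.064 0.0715 V -0.0357 0.0351 slopes deg [ 0.4 -0.1] zmean 0.0542
```

View pics/r1.png

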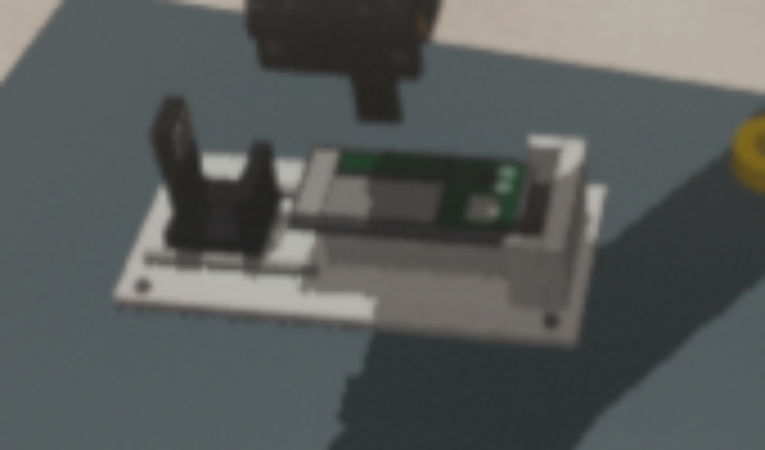

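The phone lies flat on the bed with one end between the ears ((540,200)), and the sliding jaw is still open ((265,200)). Next I'll close the fingers and go behind the tab.

Request:
jog_arm --pt "0 0 0 -0.6 -2 0 0" --pt "0 0 0 0 -3 0 0" --pt "0 0 0 0 -3 0 0" --pt "0 0 0 0 -3 0 0" --pt "0 0 0 0 -3 0 0" --pt "0 0 0 0 -1.5 0 0" --pt "0 0 0 0 0 0 0" --pt "0 0 0 0 0 0 0" --pt "0 0 0 0 0 0 0" --squeeze 10

```text
time: 16.9
position: [0.5356, -0.3344, 0.1624]
tool_rot: [-0.097, 1.568, 0.099]
ft_force: [0.1, 0.3, 0.2]
grip_width: 0.007
```

```bash
python3 -c "
from g import *
plan([.5355,-.342,.088],7)"
```

```text
t 16.9 pos [ 0.5356 -0.3344  0.1624] F [0.15 0.25 0.21] g 0.007051986529101281
turn [ 0.14  0.02 -0.06] shift target axes cm [ 7.44 -0.75 -0.1 ] shift current axes [ 7.44 -0.76 -0.1 ]
```

Request:
jog_arm --pt "0 0 0 0 -0.7 -0.1 0" --pt "0 0 0 1.5 0 0 0" --pt "0 0 0 2 0 0 0" --pt "0 0 0 2 0 0 0" --pt "0 0 0 1.3 0 0 0" --pt "0 0 0 0.6 0 0 0" --pt "0 0 0 0 0 0 0"

```text
time: 17.77
position: [0.5349, -0.343, 0.0881]
tool_rot: [-0.096, 1.569, 0.096]
ft_force: [0.3, -0.2, 1.1]
grip_width: 0.004
```

Request:
jog_arm --pt "0 0 0 0 0.3 0 0" --pt "0 0 0 0 0.3 0 0" --pt "0 0 0 0 0.3 0 0" --pt "0 0 0 0 0.3 0 0" --pt "0 0 0 0 0.2 0 0" --pt "0 0 0 0 0.2 0 0" --pt "0 0 0 0 0 0 0"

```text
time: 18.65
position: [0.5331, -0.327, 0.0885]
tool_rot: [-0.096, 1.568, 0.096]
ft_force: [-0.1, 0.1, -0.2]
grip_width: 0.006
```

```bash
cat > st.py <<'E'
from g import *
def jig():
    s=get_state();x=np.array([-.122,.9925]);D=s["position"][:2]-[.5176,-.1972]
    print("t",s["time"],"jig x",(D@x*1000).round(1),"y",(D@np.array([-x[1],x[0]])*1000).round(1),"z",s["position"][2].round(4),"Fx",(s["ft_force"][:2]@x).round(2))
    p,d=get_image("scene");P=cloud("scene",d);E=P[...,:2]-[.5176,-.1972];U=E@x;V=E@np.array([-x[1],x[0]])
    k=(abs(V)<.02)&(U<-.06)&(U>-.135)&(P[...,2]>.062)&(P[...,2]<.1);
    print("tab U",np.percentile(U[k],[5,50,95]).round(4) if k.any() else 0)
    return p
E
python3 - <<'E'
from st import *
q=jig()
b=cv2.resize(q[110:230,180:350],None,fx=4.5,fy=4.5);cv2.imwrite("pics/r2.png",b[:,:,::-1])
E
```

```text
t 18.65 jig x -130.8 y 0.4 z 0.0885 Fx 0.15
tab U [-0.1279 -0.1129 -0.1074]
```

View pics/r2.png

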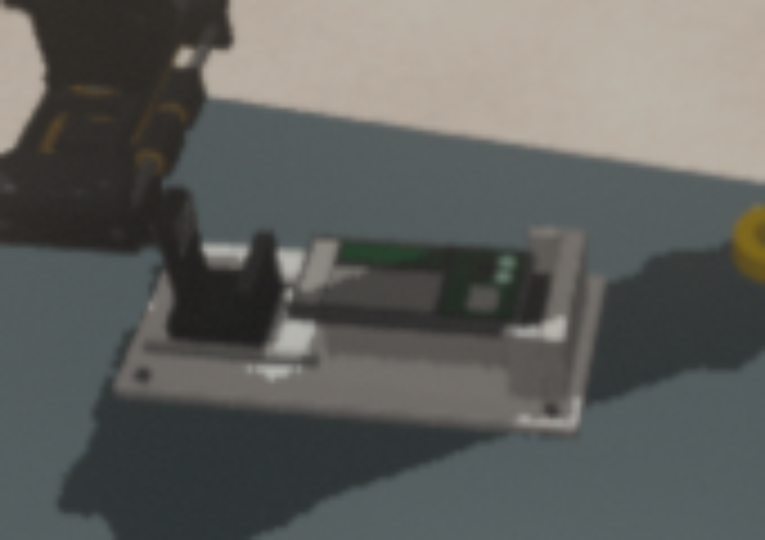

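The fingers stand right behind the tab ((150,190)). Pushing slowly.

Request:
jog_arm --pt "0 0 0 0 0.2 0 0" --pt "0 0 0 0 0.2 0 0" --pt "0 0 0 0 0.2 0 0" --pt "0 0 0 0 0.2 0 0" --pt "0 0 0 0 0.2 0 0" --pt "0 0 0 0 0.2 0 0" --pt "0 0 0 0 0.2 0 0" --pt "0 0 0 0 0.2 0 0"

```text
time: 19.7
position: [0.5311, -0.3111, 0.0885]
tool_rot: [-0.096, 1.569, 0.096]
ft_force: [0.7, -0.7, -0.0]
grip_width: 0.002
```

```bash
python3 -c "
from st import *
jig()"
```

```text
t 19.7 jig x -114.7 y 0.5 z 0.0885 Fx -0.76
tab U [-0.1109 -0.097  -0.091 ]
```

Request:
jog_arm --pt "0 0 0 0 0.15 0 0" --pt "0 0 0 0 0.15 0 0" --pt "0 0 0 0 0.15 0 0" --pt "0 0 0 0 0.15 0 0" --pt "0 0 0 0 0.1 0 0"

```text
time: 20.38
position: [0.5304, -0.3056, 0.0886]
tool_rot: [-0.097, 1.568, 0.094]
ft_force: [1.7, -3.8, -1.4]
grip_width: 0.007
```

```bash
python3 -c "
from st import *
jig()"
```

```text
t 20.375 jig x -109.1 y 0.5 z 0.0886 Fx -4.01
tab U [-0.1048 -0.0911 -0.0855]
```

Request:
jog_arm --pt "0 0 0 0 0.1 0 0" --pt "0 0 0 0 0.1 0 0" --pt "0 0 0 0 0.1 0 0" --pt "0 0 0 0 0.1 0 0"

```text
time: 20.92
position: [0.5294, -0.299, 0.0881]
tool_rot: [-0.095, 1.57, 0.099]
ft_force: [0.2, -0.1, -0.3]
grip_width: 0.007
```

```bash
python3 -c "
from st import *
jig()"
```

```text
t 20.925 jig x -102.5 y 0.7 z 0.0881 Fx -0.12
tab U [-0.0963 -0.0831 -0.077 ]
```

Request:
jog_arm --pt "0 0 0 0 0.1 0 0" --pt "0 0 0 0 0.1 0 0" --pt "0 0 0 0 0 0 0"

```text
time: 21.35
position: [0.5295, -0.2981, 0.0884]
tool_rot: [-0.096, 1.569, 0.097]
ft_force: [0.1, 0.2, 0.3]
grip_width: 0.005
```

```bash
python3 -c "
from st import *
jig()"
```

```text
t 21.35 jig x -101.6 y 0.5 z 0.0884 Fx 0.16
tab U [-0.0962 -0.0828 -0.0768]
```

Request:
jog_arm --pt "0 0 0 0 0.1 0 0" --pt "0 0 0 0 0.1 0 0" --pt "0 0 0 0 0 0 0"

```text
time: 21.78
position: [0.5292, -0.2967, 0.0885]
tool_rot: [-0.097, 1.568, 0.096]
ft_force: [0.2, -0.8, 0.1]
grip_width: 0.004
```

```bash
python3 -c "
from st import *
jig()"
```

```text
t 21.775 jig x -100.1 y 0.6 z 0.0885 Fx -0.83
tab U [-0.0939 -0.0818 -0.0765]
```

Request:
jog_arm --pt "0 0 0 0 0.1 0 0" --pt "0 0 0 0 0.05 0 0" --pt "0 0 0 0 0 0 0"

```text
time: 22.2
position: [0.529, -0.2949, 0.0885]
tool_rot: [-0.096, 1.569, 0.096]
ft_force: [1.1, -1.6, -0.5]
grip_width: 0.008
```

```bash
python3 -c "
from st import *
jig()"
```

```text
t 22.2 jig x -98.4 y 0.6 z 0.0885 Fx -1.75
tab U [-0.0915 -0.0796 -0.0746]
```

Request:
jog_arm --pt "0 0 0 0 0.1 0 0" --pt "0 0 0 0 0.05 0 0" --pt "0 0 0 0 0 0 0"

```text
time: 22.62
position: [0.529, -0.2946, 0.0885]
tool_rot: [-0.097, 1.568, 0.094]
ft_force: [2.1, -5.3, -3.7]
grip_width: 0.006
```

```bash
python3 -c "
from st import *
jig()"
```

```text
t 22.625 jig x -98.1 y 0.6 z 0.0885 Fx -5.55
tab U [-0.0912 -0.0793 -0.0744]
```

The force is rising with no motion, which fits the hard stop. I'll back off and look for the jaw to stay engaged at ~40 mm.

Request:
jog_arm --pt "0 0 0 0 -0.3 0 0" --pt "0 0 0 0 -1.0 0 0" --pt "0 0 0 0 -1.5 0 0" --pt "0 0 0 -2 -1.5 0 0" --pt "0 0 0 -4 0 0 0" --pt "0 0 0 -4 0 0 0" --pt "0 0 0 -3 -4 0 0" --pt "0 0 0 0 -4 0 0" --pt "0 0 0 0 -4 0 0"

```text
time: 23.8
position: [0.5491, -0.4571, 0.2191]
tool_rot: [-0.097, 1.568, 0.096]
ft_force: [0.5, -0.4, 0.0]
grip_width: 0.009
```

```bash
python3 - <<'E'
from st import *
q=jig();p,d=get_image("top")
P=cloud("top",d);x=np.array([-.122,.9925]);yv=np.array([-x[1],x[0]])
from tilt import *
Q=cloud("scene",get_image("scene")[1])
for n,A in(("top",P),("scene",Q)):
    E=A[...,:2]-[.5176,-.1972];U=E@x;V=E@yv;z=A[...,2]
    k=(abs(V)<.02)&(z>.088)&(z<.1)&(U<-.05);print(n,"tab",k.sum(),U[k].min() if k.any() else 0,U[k].max() if k.any() else 0)
    k=(abs(V)<.012)&(z>.049)&(z<.0625)&(U>-.09)
    h=np.histogram(U[k],np.arange(-.06,.112,.004));print(n,[(round(b*1000),c,round(float(np.median(z[k&(U>b)&(U<b+.004)]))*1000,1) if c else 0) for c,b in zip(h[0],h[1])])
a=cv2.resize(p[190:270,335:465],None,fx=4,fy=3.7);b=cv2.resize(q[120:220,190:330],None,fx=5,fy=5)
cv2.imwrite("pics/f1.png",a[:,:,::-1]);cv2.imwrite("pics/f2.png",b[:,:,::-1])
E
```

```text
t 23.8 jig x -261.8 y 0.4 z 0.2191 Fx -0.49
tab U [-0.0868 -0.0782 -0.0745]
top tab 89 -0.08812195865651655 -0.07268613329313219
top [(-60, np.int64(0), 0), (-56, np.int64(0), 0), (-52, np.int64(0), 0), (-48, np.int64(2), 55.6), (-44, np.int64(18), 56.7), (-40, np.int64(19), 56.5), (-36, np.int64(21), 53.4), (-32, np.int64(16), 54.3), (-28, np.int64(18), 54.5), (-24, np.int64(17), 54.8), (-20, np.int64(17), 54.6), (-16, np.int64(19), 53.6), (-12, np.int64(18), 53.4), (-8, np.int64(16), 54.4), (-4, np.int64(20), 55.4), (0, np.int64(20), 54.0), (4, np.int64(17), 53.5), (8, np.int64(18), 54.3), (12, np.int64(17), 53.8), (16, np.int64(19), 53.6), (20, np.int64(18), 53.7), (24, np.int64(17), 53.8), (28, np.int64(18), 54.1), (32, np.int64(19), 54.1), (36, np.int64(19), 53.5), (40, np.int64(17), 53.7), (44, np.int64(16), 54.3), (48, np.int64(17), 53.7), (52, np.int64(20), 54.4), (56, np.int64(19), 54.7), (60, np.int64(16), 54.4), (64, np.int64(18), 54.2), (68, np.int64(18), 54.2), (72, np.int64(21), 53.6), (76, np.int64(15), 54.6), (80, np.int64(17), 54.7), (84, np.int64(18), 54.0), (88, np
[... 567 characters left out ...]
, 54.6), (0, np.int64(12), 53.7), (4, np.int64(9), 53.7), (8, np.int64(11), 54.6), (12, np.int64(8), 53.5), (16, np.int64(11), 54.6), (20, np.int64(11), 53.9), (24, np.int64(10), 54.4), (28, np.int64(11), 55.3), (32, np.int64(11), 54.4), (36, np.int64(12), 53.5), (40, np.int64(13), 54.1), (44, np.int64(9), 54.2), (48, np.int64(11), 54.1), (52, np.int64(11), 54.0), (56, np.int64(9), 54.2), (60, np.int64(11), 54.2), (64, np.int64(8), 55.4), (68, np.int64(10), 56.2), (72, np.int64(9), 56.0), (76, np.int64(10), 56.3), (80, np.int64(13), 55.7), (84, np.int64(10), 55.8), (88, np.int64(14), 55.4), (92, np.int64(5), 59.5), (96, np.int64(10), 61.2), (100, np.int64(9), 60.5), (104, np.int64(9), 59.7)]
```

View pics/f1.png

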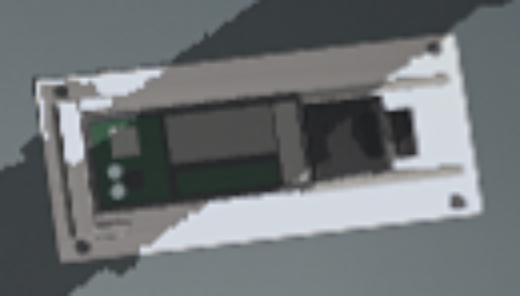

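View pics/f2.png

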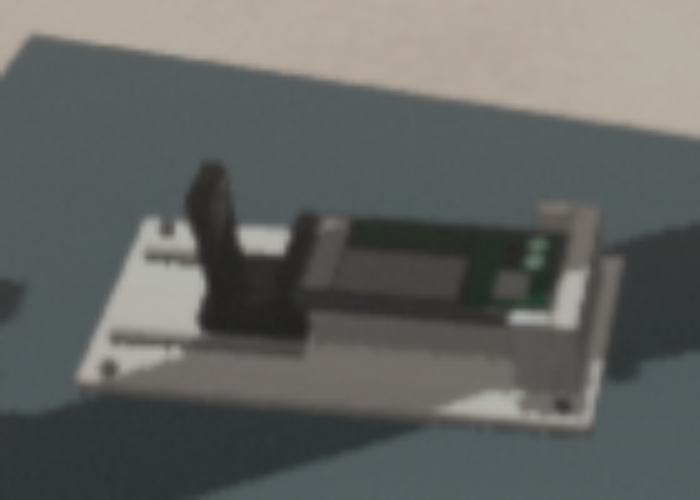

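Both pictures show the phone flat between the jaws: the sliding jaw face is at its rear end (f1 (305,140), f2 (305,255)) and the fixed jaw at its front. The tab is at holder x ≈ -81 mm, a travel of about 0.039–0.040, with nothing touching it. Handing in.

```bash
python3 -c "
from bench import *
print(close_job())"
```

```text
the job is handed in; nothing more can be done
None
```

The phone is on the repair holder's bed between the jaws, and the sliding jaw has snapped over its catch and stayed there. I handed the job in at about 24 s of the 51 s allowed.

- **Pick-up:** I gripped the phone by its long sides with the grip set to 12 N and carried it level to the holder. I lowered it in sub-millimetre steps; the highest contact force I read was about 9 N, against the 30 N limit.
- **Clamping:** I let go, then pushed the thumb tab from behind with closed fingers. Force built to at least 4 N at the catch and then dropped away as the jaw snapped over. It rose again to 5.6 N where the jaw stopped moving, which I took for the hard stop, and I backed the arm off.
- **Last checks:** With the arm clear, both cameras put the jaw's travel at about 0.039–0.040 m, which is the engaged position. The phone's top reads about 54 mm along its length, as expected lying flat on the bed, with its ends at the two jaws.
- **Disagreements:** The two cameras differed by about 1–3 mm, so I averaged them. While I was pushing, my travel estimate came out a few millimetres low (about 36 mm), but the readings after I let go agreed with 40 mm. The scene camera also read 1–2 mm high at the fixed-jaw end of the phone; the top camera did not show this.
- **Bystanders:** I planned the moves clear of the bystanders but did not re-measure their positions at the end.

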